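# Turn over and lock an e-bike controller board, fit its heat sinks, swing it round

### The job

The controller board in the rework stand is soldered; slacken the stand's lock knob, turn the board over about its long axis until it lies level against the stop with the component side up, and tighten the knob again. Lay every heat sink that is on the mat flat into a clip of its own on the board, any clip will do, and swing the stand by its handle a quarter turn anticlockwise into its other detent, so that it stands with the board's connector end towards the tester and all the heat sinks in their clips. Leave the other things on the bench where they are.

Things in the scene. Friction and masses are not known exactly. Their poses are not given: they have to be found in the camera images.
- stand: Round dark steel foot of the board rework stand, 200 mm across, 22 mm high, fixed to the bench. Origin: centre of its underside, on the vertical swivel axis. Its x axis points about away from the robot; its aluminium spring-plunger housing sticks out on that side, 136 mm from the axis. All that swivels stays within 160 mm of the axis.
- turntable (a joint): Swivel of everything above the foot about the vertical axis, rad, positive anticlockwise from above, range -0.12 to 1.72. Spring detents at 0 (start: board's long axis along the stand's y) and 1.571 (connector end towards the stand's +x and the grey tester at the back). About 1 N m (8 N at the handle) takes it out of or into a detent; it pulls home from 0.06 rad off; between them it moves lightly.
- handle_grip (a point): Turning handle of the turntable: upright black post, 20 mm in diameter, 130 mm from the swivel axis. This point is on its axis, 90 mm above the bench, 16 mm below the post's top; the post is bare from 34 mm up. On the stand's -x side (towards the robot) when the turntable reads 0, on its -y side at 1.571.
- board_frame (a joint): Rotation of the frame with the board about its long level axis (132 mm above the bench, crossing the swivel axis, along y of the turntable), rad. 0: level, solder side (plain, tracks) up. Grows as rail_a rises and goes over the top; 3.1416: level, component side up, at a hard stop. Least -0.4. Stays where left; turns with about 2 N at a rail, 15 to 20 N if the knob is tight.
- rail_a (a point): Middle of a bare round steel rail of the turning frame, 10 mm in diameter, 230 mm free length, parallel to the long axis and 78 mm from it; on the robot's side at the start. Between its centre line and the edge of the green board (84 x 212 x 3 mm) 36 mm are free. The frame's end plates lie 115 to 125 mm from the middle.
- rail_b (a point): Middle of the opposite, equal rail; on the far side at the start. The uprights carrying the frame stand 130 to 146 mm from the middle, their tops 152 mm above the bench.
- lock_knob (a joint): Rotation-lock knob of the frame, rad, positive clockwise seen from above, range 0 to 1.45. Below 0.5 the frame is free, from there on it is braked harder and harder; 1.0 and above is tight, 1.45 is its stop. It starts tight and takes 0.2 to 0.3 N m to turn.
- knob_grip (a point): Lock knob on top of the upright at the turntable's +y end, 138 mm from the swivel axis: a black tee bar 54 x 13 mm, 26 mm high, on a round stem, turning about the vertical. This point is on its axis, 183 mm above the bench, 10 mm below the bar's top; the bar's underside is at 167 mm. Its x axis runs along the bar; at 0 the bar is square to the board's long axis.
- connector (a point): The cream-coloured connector, 26 x 18 x 8 mm, on the component side at the -y end of the board.
- sink0: A loose finned aluminium heat sink, 70 (x) x 22 (y) x 16 (z) mm, 50 g, fins along x. Origin: centre of its underside; z up. All are alike. Two to four are on the dark mat (2 mm thick) at the start; None if it is not there.
- sink1: A loose finned aluminium heat sink, 70 (x) x 22 (y) x 16 (z) mm, 50 g, fins along x. Origin: centre of its underside; z up. Two to four are on the dark mat (2 mm thick) at the start; None if it is not there.
- sink2: A loose finned aluminium heat sink, 70 (x) x 22 (y) x 16 (z) mm, 50 g, fins along x. Origin: centre of its underside; z up. Two to four are on the dark mat (2 mm thick) at the start; None if it is not there.
- sink3: A loose finned aluminium heat sink, 70 (x) x 22 (y) x 16 (z) mm, 50 g, fins along x. Origin: centre of its underside; z up. Two to four are on the dark mat (2 mm thick) at the start; None if it is not there.
- seat0 (a point): Heat-sink clip on the component side: middle of the top of a black transistor row, where a sink's underside rests, 6.5 mm from the board's mid-plane. Its x is the sink's length, square to the board's long axis; clips are 46 mm apart. Steel tabs leave 77 x 29 mm for a sink and stand 8 to 9 mm above the row at its ends and four corners; the long sides are open in the middle. Underneath at the start.
- seat1 (a point): Heat-sink clip on the component side: middle of the top of a black transistor row, where a sink's underside rests, 6.5 mm from the board's mid-plane. Its x is the sink's length, square to the board's long axis; clips are 46 mm apart. Steel tabs leave 77 x 29 mm for a sink and stand 8 to 9 mm above the row at its ends and four corners; the long sides are open in the middle. Underneath at the start.
- seat2 (a point): Heat-sink clip on the component side: middle of the top of a black transistor row, where a sink's underside rests, 6.5 mm from the board's mid-plane. Its x is the sink's length, square to the board's long axis; clips are 46 mm apart. Steel tabs leave 77 x 29 mm for a sink and stand 8 to 9 mm above the row at its ends and four corners; the long sides are open in the middle. Underneath at the start.
- seat3 (a point): Heat-sink clip on the component side: middle of the top of a black transistor row, where a sink's underside rests, 6.5 mm from the board's mid-plane. Its x is the sink's length, square to the board's long axis; clips are 46 mm apart. Steel tabs leave 77 x 29 mm for a sink and stand 8 to 9 mm above the row at its ends and four corners; the long sides are open in the middle. Underneath at the start.
- grease_tin: Bystander: small steel tin, 37 mm across, 34 mm high, upright among the heat sinks. Origin: its underside or middle. Not part of the job, leave it alone.
- cleaner: Bystander: white cleaner bottle with a blue label, 60 mm across, 170 mm high. Origin: its underside or middle. Not part of the job, leave it alone.
- cone_wrench: Bystander: flat wrench 190 mm long. Origin: its underside or middle. Not part of the job, leave it alone.
- screwdriver: Bystander: screwdriver with a black handle, 190 mm long. Origin: its underside or middle. Not part of the job, leave it alone.
- chainring: Bystander: steel chainring 135 mm across, lying flat. Origin: its underside or middle. Not part of the job, leave it alone.
- pedal: Bystander: black bicycle pedal, 95 x 80 mm. Origin: its underside or middle. Not part of the job, leave it alone.
- tin_cup: Bystander: steel cup 72 mm across, 100 mm high. Origin: its underside or middle. Not part of the job, leave it alone.
Not all that is in view belongs to the job. What is shaped like the sink0 but red or turquoise is not meant.

How it is judged:
On the way, in this order (a step that is already met when the one before it is completed fails the run):
1. the lock knob is slackened (below 0.6 rad) before the board is turned (frame below 0.6 rad) (value of joint each of lock_knob, board_frame below 0.6 rad), for 0.1 s.
2. the board is turned over, component side up and level within 0.08 rad (value of joint board_frame above 3.06159 rad and value of joint lock_knob below 0.9 rad), for 0.2 s.
3. the lock knob is tightened again (above 1.0 rad) with the board level (value of joint board_frame above 3.06159 rad and value of joint lock_knob above 1 rad), for 0.2 s.
At the end, for the whole second after the job is handed in: Board component side up, within 0.08 rad of level; knob at 1.0 rad or more; turntable at rest at 1.571 within 0.06 rad; every heat sink present at rest in its own clip: origin within 8 mm of a seat point, along the clip within 0.2 rad, upright within 0.15 rad (all of step 3 and value of joint turntable between 1.51 and 1.63 rad and velocity of joint turntable between -0.05 and 0.05 rad/s and ((distance between sink0 and seat0 below 0.008 m and angle between the x axis of sink0 and the x axis of seat0, either way round below 0.2 rad) or (distance between sink0 and seat1 below 0.008 m and angle between the x axis of sink0 and the x axis of seat1, either way round below 0.2 rad) or (distance between sink0 and seat2 below 0.008 m and angle between the x axis of sink0 and the x axis of seat2, either way round below 0.2 rad) or (distance between sink0 and seat3 below 0.008 m and angle between the x axis of sink0 and the x axis of seat3, either way round below 0.2 rad)) and angle between each of sink0, sink1, sink2, sink3's own z axis and vertical below 0.15 rad and linear speed of each of sink0, sink1, sink2, sink3 below 0.02 m/s and ((distance between sink1 and seat0 below 0.008 m and angle between the x axis of sink1 and the x axis of seat0, either way round below 0.2 rad) or (distance between sink1 and seat1 below 0.008 m and angle between the x axis of sink1 and the x axis of seat1, either way round below 0.2 rad) or (distance between sink1 and seat2 below 0.008 m and angle between the x axis of sink1 and the x axis of seat2, either way round below 0.2 rad) or (distance between sink1 and seat3 below 0.008 m and angle between the x axis of sink1 and the x axis of seat3, either way round below 0.2 rad)) and ((distance between sink2 and seat0 below 0.008 m and angle between the x axis of sink2 and the x axis of seat0, either way round below 0.2 rad) or (distance between sink2 and seat1 below 0.008 m and angle between the x axis of sink2 and the x axis of seat1, either way round below 0.2 rad) or (distance between sink2 and seat2 below 0.008 m and angle between the x axis of sink2 and the x axis of seat2, either way round below 0.2 rad) or (distance between sink2 and seat3 below 0.008 m and angle between the x axis of sink2 and the x axis of seat3, either way round below 0.2 rad)) and ((distance between sink3 and seat0 below 0.008 m and angle between the x axis of sink3 and the x axis of seat0, either way round below 0.2 rad) or (distance between sink3 and seat1 below 0.008 m and angle between the x axis of sink3 and the x axis of seat1, either way round below 0.2 rad) or (distance between sink3 and seat2 below 0.008 m and angle between the x axis of sink3 and the x axis of seat2, either way round below 0.2 rad) or (distance between sink3 and seat3 below 0.008 m and angle between the x axis of sink3 and the x axis of seat3, either way round below 0.2 rad))); the robot touches nothing.
It fails at once if a bystander is shoved more than 6 cm or knocked over (distance of any of grease_tin, cleaner, cone_wrench, screwdriver, chainring, pedal, tin_cup from where it was at the start of the episode above 0.06 m or angle between any of grease_tin, cleaner, tin_cup's own z axis and vertical above 0.6 rad).
Of sink0, sink1, sink2, sink3 only 2 to 4 are there at a start; the rules pass over those that are not, and their reading is None.
At some moment in a run one of sink0, sink1, sink2, sink3 may be knocked a few centimetres aside while the robot is not near it.
Once in a run the grip may slacken for a moment while it holds something.
It also fails if it takes over 210 s, if anything falls off the work surface, if the arm or the gripper's body presses on something with over 40 N, if the wrist force passes 120 N, or if a joint passes its speed limit or range.

### The arm

A 7-joint arm with a two-finger parallel gripper is mounted at the origin on the work surface. World frame = base frame: x ahead of the robot, y to its left, z up, the work surface at z = 0. Lengths are in m, angles in rad, forces in N, time in s.
With the tool pointing down it reaches from about 0.425 to 0.95 m from the base axis. Payload 16.7 kg.
Tool frame: the origin (TCP) lies at the very end of the fingers, on their centre line; the grasp point (between the pads) lies 19 mm behind it; z points along the fingers, y is the line along which they close (so a half turn about z gives the same grasp; the last joint's range is limited). The gripper opens to 94 mm and grips with 3 to 60 N. Pads are 16 mm wide; open, the fingers measure 119 mm over their backs; the gripper's body (75 mm by 177 mm) begins 78 mm behind the grasp point.
Start: joints at [-1.44, 0.426, 0.074, 1.606, -0.034, 1.111, -0.067], TCP at [0.187, 0.649, 0.205] pointing down, gripper open.
Joint ranges: [-2.85, 2.85], [-0.5, 2.14], [-1.23, 1.37], [0.21, 2.46], [-1.02, 4.16], [0.16, 2.05], [-2.73, 2.73]. Speed limits (rad/s): [1.89, 1.89, 2.39, 2.39, 3.01, 3.01, 3.01].

### API

Orientations are given as a rotation vector (axis times angle).
In Python, from cell import r gives the robot as it stands.
- The arm moves only by the shell command python3 -m crank 'ROWS' [FORCE]. ROWS is JSON, one flat list of numbers, 7 for each row, row after row: the opening, from 0 (shut) to 1 (fully open), then the shift along the tool's x, y, z in mm, then the turn, a rotation vector about the tool's x, y, z in degrees. In form: [claw, dx, dy, dz, wx, wy, wz, claw, dx, dy, dz, wx, wy, wz, ...]. A call has 1 to 20 rows; each row is the pose to reach, as a shift and turn from the pose commanded when the call began, along the tool's axes at that moment; what a row does not reach only later rows make up. A row lasts 1/12 s, in which the tool goes at most 41.7 mm and 7.16 degrees, less where a joint would pass 70% of its speed; a pose out of reach is approached as far as the arm can. A call with a gripper value outside its range is refused whole. The fingers move at their own pace and stop on an object; FORCE is the grip in N (left out, the last holds). Time passes only in rows, so rows that repeat a pose let the fingers close. It gives the time, the measured TCP pose, the force, the opening and the grip force at its end, in the units of the state.
- r.state(): the state, without advancing time (a new reading comes with each control period).
- r.capture(name): name is "scene" or "top" or "wrist"; returns (picture, depth): 384x512x3 uint8, red, green, blue; 384x512 float32, m along the optical axis (not along the pixel's ray), 0 where there is no reading.
- r.calibration(name): a dict with "K" (3x3 intrinsics, pixels), "extrinsics" (4x4, takes a point from camera to world coordinates). Camera axes: x right, y up, looking along -z (the intrinsics and any distortion apply to the point x, -y, -z); pixel columns grow to the right and rows downward; lengths in m; the calibration is good to about 2 mm. The wrist camera is an equidistant fisheye: a pixel r from the principal point sees the ray r / f radians off the axis. A picture is of the moment at which its call begins: read the wrist's pose just before it. calibration takes no time and is no camera call; for the wrist camera it gives the pose at the moment of the call.
- r.job_done(): hands the job in; it is judged then, once.
The state is a dict: "time": time; "qpos": joint angles; "qvel": joint speeds; "joint_efforts": joint torques, N m; "eef_pos": TCP position; "tool_rot": TCP orientation; "contact_force": force on the tool from outside, world axes, zero at the start; "moment": the same for the moment, N m; "opening": finger opening in m; "finger_force": force on a finger pad.
Only numpy, scipy, OpenCV 4.12 (cv2) and the standard library are available. Lean on these libraries where they do the work, as an engineer would, in place of code of your own. Each camera call takes 0.05 s, during which the arm holds its last target. There are 200 camera calls.

## Working session

There is one attempt and no reset: what is moved stays moved. The work goes in short steps, Python scripts to look and compute and a shell command to move; the robot and the scene stay as the last step left them, time stands still between calls to the robot, and variables do not carry over. Pictures are saved under pics/ and viewed, at most 14 in all, crops included, and the job is handed in when it is done.

```bash
ls; mkdir -p pics; cat > h.py <<'E'
import numpy as np,cv2
from scipy.spatial.transform import Rotation as R
from cell import r
def world(name,depth,cal):
    K=np.array(cal["K"]);E=np.array(cal["extrinsics"])
    v,u=np.mgrid[0:depth.shape[0],0:depth.shape[1]]
    x=(u-K[0,2])/K[0,0];y=(v-K[1,2])/K[1,1]
    if name=="wrist":
        rr=np.hypot(x,y)+1e-9;s=np.tan(rr)/rr;x=x*s;y=y*s
    P=np.stack([x*depth,-y*depth,-depth],-1)
    return P@E[:3,:3].T+E[:3,3]
def grab(name,save=None):
    cal=r.calibration(name);p,d=r.capture(name)
    if save: cv2.imwrite("pics/"+save+".png",p[:,:,::-1])
    return p,d,world(name,d,cal)
E
python3 - <<'E'
from h import *
s=r.state();print(s["time"],s["eef_pos"],s["tool_rot"],s["opening"])
for n in("scene","top"):
    p,d,W=grab(n,n+"0");np.savez(n+"0",p=p,d=d,W=W)
    print(r.calibration(n))
E
```

```text
pics
0.0 [0.18695668 0.64815237 0.20481287] [-4.39692042e-01 -3.11057057e+00  1.91418390e-03] 0.09394444591451982
{'K': array([[461.95163171,   0.        , 249.47082289],
       [  0.        , 461.95163171, 193.56176798],
       [  0.        ,   0.        ,   1.        ]]), 'extrinsics': array([[ 0.66368354, -0.60883782,  0.43455802,  1.1677582 ],
       [ 0.74800601,  0.5375968 , -0.38920007, -0.64756247],
       [ 0.00334272,  0.58335769,  0.81220849,  1.32882462],
       [ 0.        ,  0.        ,  0.        ,  1.        ]])}
{'K': array([[434.47649384,   0.        , 251.27626259],
       [  0.        , 434.47649384, 189.87058936],
       [  0.        ,   0.        ,   1.        ]]), 'extrinsics': array([[-2.16849502e-02,  9.95813214e-01, -8.88020622e-02,
         4.08428498e-01],
       [-9.99764321e-01, -2.16909041e-02,  8.98070663e-04,
        -5.90860609e-02],
       [-1.03188638e-03,  8.88006080e-02,  9.96048888e-01,
         1.54901876e+00],
       [ 0.00000000e+00,  0.00000000e+00,  0.00000000e+00,
         1.00000000e+00]])}
```

View pics/scene0.png

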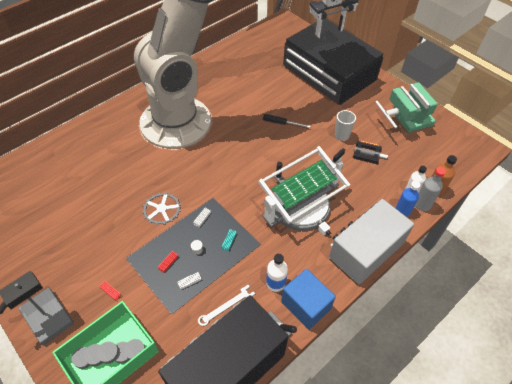

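View pics/top0.png

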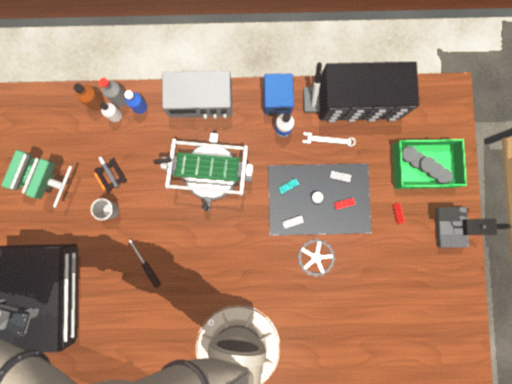

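The scene shows two grey sinks, at top-view pixels (340,177) and (293,222). The grease tin is at (317,197) between them. The stand is at (208,168), with the knob at (162,161) and the handle at (207,204).

```bash
python3 - <<'E'
from h import *
f=np.load("top0.npz");W=f["W"];p=f["p"].astype(int)
for n,(u,v) in dict(s0=(340,177),s1=(293,222),tin=(317,197),knob=(162,161),handle=(207,204),pl=(214,138),red=(345,203),turq=(289,186),ringc=(317,258),bottle=(285,123),mat=(300,200),rA=(205,190),rB=(208,145)).items(): print(n,W[v,u].round(4))
x,y,z=W[...,0],W[...,1],W[...,2]
br=p.sum(-1)
def rect(m,name):
    P=W[m];c,sz,a=cv2.minAreaRect((P[:,:2]*1000).astype(np.float32));print(name,m.sum(),np.round(c,1),np.round(sz,1),round(a,1),"z",P[:,2].min().round(4),np.median(P[:,2]).round(4),P[:,2].max().round(4))
def box(u,v,h):
    m=np.zeros(z.shape,bool);m[v-h:v+h+1,u-h:u+h+1]=1;return m
for n,u,v in(("s0",340,177),("s1",293,222)): rect(box(u,v,16)&(z>.012)&(z<.03),n)
rect(box(317,197,10)&(z>.02)&(z<.05),"tin")
rect(box(162,161,14)&(z>.172)&(z<.21),"knob")
rect(box(207,204,12)&(z>.085)&(z<.125),"handle")
m=box(208,168,48)&(z>.122)&(z<.145)
rect(m,"frame");rect(m&(p[...,1]>p[...,0]+30),"board")
rect(box(214,138,10)&(z>.01)&(z<.1),"plunger")
# same in scene
f=np.load("scene0.npz");W=f["W"];p=f["p"].astype(int);x,y,z=W[...,0],W[...,1],W[...,2]
for n,u,v in(("s0",189,280),("s1",203,217)): rect(box(u,v,16)&(z>.012)&(z<.03),"scene "+n)
rect(box(339,155,12)&(z>.172)&(z<.21),"knob");rect(box(278,170,14)&(z>.085)&(z<.115),"handle?")
m=box(305,185,60)&(z>.122)&(z<.145)
rect(m&(p[...,1]>p[...,0]+30),"board");rect(m,"frame")
E
python3 - <<'E'
import cv2
a=cv2.imread("pics/top0.png")[120:225,140:265];b=cv2.imread("pics/scene0.png")[135:250,245:370]
import numpy as np
f=lambda i:cv2.resize(i,(400,400),interpolation=cv2.INTER_CUBIC)
cv2.imwrite("pics/c0.png",np.hstack([f(a),f(b)]))
E
```

```text
s0 [ 0.5835 -0.3753  0.0216]
s1 [ 0.4285 -0.2055  0.0084]
tin [ 0.5136 -0.2898  0.0322]
knob [0.6263 0.2185 0.1959]
handle [0.4971 0.0948 0.0377]
pl [0.7322 0.0681 0.0264]
red [ 0.4912 -0.39    0.018 ]
turq [ 0.5566 -0.195   0.0098]
ringc [ 0.3006 -0.2862  0.0066]
bottle [ 0.756  -0.1774  0.1285]
mat [ 0.5062 -0.2333  0.0029]
rA [0.536  0.0893 0.1496]
rB [0.6894 0.0808 0.1182]
s0 100 [ 598.9 -377.1] [78.3 42.1] 75.2 z 0.0122 0.0179 0.0242
s1 70 [ 440.1 -201. ] [40.  68.6] 17.2 z 0.0121 0.0189 0.0289
tin 88 [ 515. -290.] [31.9 34.2] 0.6 z 0.028 0.0366 0.0462
knob 87 [628.5 219. ] [17.4 52.1] 5.8 z 0.1733 0.191 0.1985
handle 29 [485.3  96.4] [16.7 16.1] 0.4 z 0.089 0.1052 0.1108
frame 1830 [624.1  82.5] [295.1 165.5] 88.0 z 0.122 0.1344 0.1449
board 1344 [615.6  82.8] [210.3  81.2] 83.3 z 0.122 0.1343 0.1449
plunger 132 [727.9  68.8] [69.  70.2] 0.6 z 0.0133 0.0307 0.0433
scene s0 168 [ 588.  -376.7] [69.3 26.4] 78.6 z 0.0121 0.0182 0.0251
scene s1 127 [ 421.4 -202.2] [59.1 68.3] 2.3 z 0.0122 0.0185 0.0267
knob 85 [631.8 220.1] [13.1 55.7] 6.5 z 0.1726 0.1898 0.1995
handle? 41 [486.6  96.9] [18.4 24. ] 8.5 z 0.0853 0.1031 0.1132
board 1336 [614.4  84.4] [212.6  85.8] 84.2 z 0.1223 0.1347 0.145
frame 2512 [713.2  68.6] [300.9 358.5] 81.0 z 0.122 0.1323 0.145
```

View pics/c0.png

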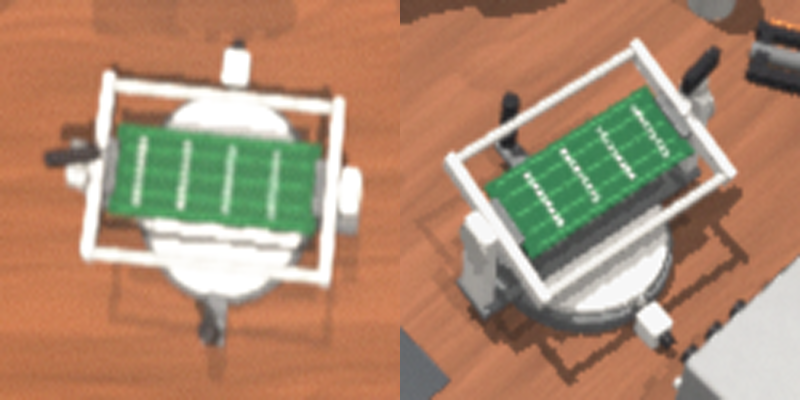

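The stand centre is near (0.615, 0.0835) with a yaw of about -5.8°. The knob bar lies at about 96°, which puts the knob near 1.37 rad. Both agree with the handle at 130 mm and the knob at 138 mm. Next I'll write a planner that prints row values for me to type.

```bash
cat > plan.py <<'E'
# usage: plan.py x y z yaw_of_tool_y_deg   (m, deg) ; prints row numbers from the present pose
import sys;from h import *
x,y,z,a=map(float,sys.argv[1:5]);s=r.state();R0=R.from_rotvec(s["tool_rot"])
best=None
for k in(0,180):
    b=np.radians(a+k);ty=np.array([np.cos(b),np.sin(b),0]);tz=np.array([0,0,-1.])
    Rt=R.from_matrix(np.stack([np.cross(ty,tz),ty,tz],1));w=(R0.inv()*Rt).as_rotvec(degrees=True)
    if best is None or np.linalg.norm(w)<np.linalg.norm(best):best=w
d=R0.inv().apply(np.array([x,y,z])-s["eef_pos"])*1000
m0=R0.as_matrix()
print("shift",d.round(1),"turn",best.round(1),"rows",max(np.linalg.norm(d)/41.7,np.linalg.norm(best)/7.16).round(1),"yaw now",np.degrees(np.arctan2(m0[1,1],m0[0,1])).round(1),"q",s["qpos"].round(2),"t",round(s["time"],2))
E
python3 plan.py .63 .2195 .30 6
```

```text
shift [-544.5 -289.2  -94.8] turn [-0.1  0.  67.9] rows 15.0 yaw now 73.9 q [-1.44  0.43  0.07  1.61 -0.03  1.11 -0.07] t 0.1
```

```bash
python3 -m crank '[0.5,0,0,-95,0,0,0, 0.5,0,0,-95,0,0,0, 0.5,-544,-289,-95,0,0,68, 0.5,-544,-289,-95,0,0,68, 0.5,-544,-289,-95,0,0,68, 0.5,-544,-289,-95,0,0,68, 0.5,-544,-289,-95,0,0,68, 0.5,-544,-289,-95,0,0,68, 0.5,-544,-289,-95,0,0,68, 0.5,-544,-289,-95,0,0,68, 0.5,-544,-289,-95,0,0,68, 0.5,-544,-289,-95,0,0,68, 0.5,-544,-289,-95,0,0,68, 0.5,-544,-289,-95,0,0,68, 0.5,-544,-289,-95,0,0,68, 0.5,-544,-289,-95,0,0,68, 0.5,-544,-289,-95,0,0,68, 0.5,-544,-289,-95,0,0,68, 0.5,-544,-289,-95,0,0,68]'; python3 plan.py .63 .2195 .168 6
python3 - <<'E'
from h import *
p,d,W=grab("wrist","w1");z=W[...,2]
m=(z>.175)&(z<.205)&(np.hypot(W[...,0]-.63,W[...,1]-.22)<.05)&(p.max(-1)<110)
P=W[m];print(m.sum(),cv2.minAreaRect((P[:,:2]*1000).astype(np.float32)),np.median(P[:,2]))
E
```

```text
time: 1.68
eef_pos: [0.6306, 0.2178, 0.2998]
tool_rot: [2.108, 2.329, -0.002]
contact_force: [-0.2, -0.2, 0.0]
opening: 0.0471
finger_force: 0.0
shift [  1.9  -0.3 131.8] turn [-0.   0.1 -0.3] rows 3.2 yaw now 5.7 q [-0.81  0.38  0.52  1.53 -0.19  1.28 -0.16] t 1.68
654 ((629.5447387695312, 223.60653686523438), (12.263680458068848, 52.42680358886719), 5.740596294403076) 0.19235865404462107
```

View pics/w1.png

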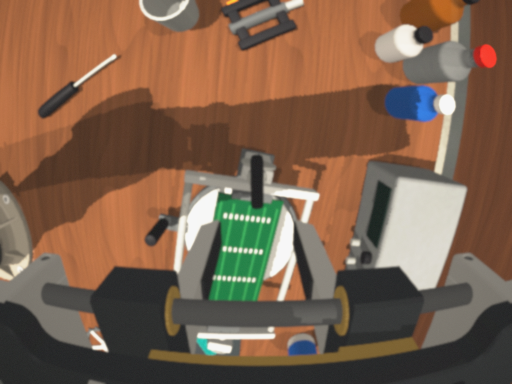

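The wrist view shows the knob bar at pixel (257,180) between the fingers. It measures (0.6295, 0.2225) at 95.7°, so I'll descend, grip and turn it about 66° anticlockwise.

```bash
python3 -m crank '[0.5,3,-1,132,0,0,0, 0.5,3,-1,132,0,0,0, 0.5,3,-1,132,0,0,0, 0.5,3,-1,132,0,0,0, 0,3,-1,132,0,0,0, 0,3,-1,132,0,0,0, 0,3,-1,132,0,0,0, 0,3,-1,132,0,0,0, 0,3,-1,132,0,0,0]' 60
python3 -m crank '[0,0,0,0,0,0,-10,0,0,0,0,0,0,-20, 0,0,0,0,0,0,-30, 0,0,0,0,0,0,-40, 0,0,0,0,0,0,-50, 0,0,0,0,0,0,-60, 0,0,0,0,0,0,-68, 0,0,0,0,0,0,-68, 0,0,0,0,0,0,-68, 0,0,0,0,0,0,-68, 0,0,0,0,0,0,-68, 0,0,0,0,0,0,-68]'; python3 plan.py .63 .2195 .168 71
```

```text
time: 2.48
eef_pos: [0.6292, 0.2233, 0.1704]
tool_rot: [2.103, 2.333, 0.004]
contact_force: [0.4, -0.4, -0.0]
opening: 0.0171
finger_force: 0.0
time: 3.48
eef_pos: [0.6292, 0.2226, 0.17]
tool_rot: [0.442, 3.108, 0.001]
contact_force: [-0.2, -2.4, 6.5]
opening: 0.0126
finger_force: 59.9
shift [-1.6 -2.7  2. ] turn [0.1 0.1 2.8] rows 0.4 yaw now 73.8 q [-0.59  0.45  0.21  1.67 -0.11  1.03  0.94] t 3.48
```

```bash
python3 -m crank '[0.5,0,0,0,0,0,0, 0.5,0,0,0,0,0,0, 0.5,0,0,0,0,0,0, 0.5,0,0,-100,0,0,0, 0.5,0,0,-100,0,0,0, 0.5,0,0,-100,0,0,0, 0.5,0,0,-100,0,0,0]'
python3 - <<'E'
from h import *
p,d,W=grab("wrist","w2");z=W[...,2];np.savez("w2",p=p,W=W)
m=(z>.175)&(z<.205)&(np.hypot(W[...,0]-.63,W[...,1]-.22)<.05)&(p.max(-1)<110)
P=W[m];print("knob",m.sum(),cv2.minAreaRect((P[:,:2]*1000).astype(np.float32)))
p,d,W=grab("top");z=W[...,2];C=np.array([.615,.0835]);ex=np.array([.995,-.101]);ey=np.array([.101,.995])
l=W[...,:2]-C;a=l@ex;b=l@ey
for s in(-1,1):
  for wn in("top","w2"):
    if wn=="w2": q=np.load("w2.npz");W=q["W"];p=q["p"];l=W[...,:2]-C;a=l@ex;b=l@ey;z=W[...,2]
    m=(abs(b)<.09)&(abs(a-s*.078)<.02)&(z>.11)&(z<.16);print(wn,s,m.sum(),np.median(a[m]),np.median(z[m]), np.polyfit(b[m],a[m],1) if m.sum()>5 else 0)
E
python3 plan.py .5374 .0914 .22 -5.8
```

```text
time: 4.07
eef_pos: [0.6302, 0.2236, 0.2737]
tool_rot: [0.44, 3.105, 0.006]
contact_force: [0.3, -1.0, -0.6]
opening: 0.0467
finger_force: 0.0
knob 779 ((630.0320434570312, 222.7248992919922), (12.225057601928711, 53.11571502685547), 73.8641128540039)
top -1 161 -0.07539259041036729 0.15341517427252693 [ 0.01581675 -0.0751351 ]
w2 -1 1261 -0.07633278190990031 0.1534817073183269 [ 0.01262527 -0.07644439]
top 1 681 0.07330531607492045 0.11794091845445476 [0.01042978 0.0738799 ]
w2 1 681 0.07330531607492045 0.11794091845445476 [0.01042978 0.0738799 ]
shift [  51.  -151.9   48.9] turn [ 0.1  0.  79.7] rows 11.1 yaw now 73.9 q [-0.61  0.37  0.23  1.56 -0.09  1.22  0.93] t 4.17
```

The knob reads about 0.18 rad, so it is slack. The frame started about 0.23 rad off level: rail_a's top is at 0.1535 and rail_b's at 0.118. Next I'll go above rail_a.

```bash
python3 -m crank '[0.3,50,-153,40,0,0,80, 0.3,50,-153,40,0,0,80, 0.3,50,-153,40,0,0,80, 0.3,50,-153,40,0,0,80, 0.3,50,-153,40,0,0,80, 0.3,50,-153,40,0,0,80, 0.3,50,-153,40,0,0,80, 0.3,50,-153,40,0,0,80, 0.3,50,-153,40,0,0,80, 0.3,50,-153,40,0,0,80, 0.3,50,-153,40,0,0,80, 0.3,50,-153,40,0,0,80]'; python3 plan.py .539 .0911 .1325 -6.3
```

```text
time: 5.17
eef_pos: [0.5372, 0.0897, 0.2273]
tool_rot: [-2.343, -2.092, 0.003]
contact_force: [-0.8, 0.2, -0.7]
opening: 0.0283
finger_force: 0.0
shift [ 1.7  1.8 94.8] turn [-0.1  0.1 -0.2] rows 2.3 yaw now -6.5 q [-0.68  0.2   0.47  1.89 -0.1   1.07 -0.29] t 5.17
```

```bash
python3 -m crank '[0.3,2,2,95,0,0,0, 0.3,2,2,95,0,0,0, 0.3,2,2,95,0,0,0, 0.3,2,2,95,0,0,0, 0,2,2,95,0,0,0, 0,2,2,95,0,0,0, 0,2,2,95,0,0,0, 0,2,2,95,0,0,0]' 15
python3 -m crank '[0,0,5.3,-15.5,0,0,0, 0,0,16.2,-32.6,0,0,0, 0,0,31.3,-46.4,0,0,0, 0,0,49.3,-55.8,0,0,0, 0,0,62.5,-59.3,0,0,0, 0,0,76,-60.5,0,0,0, 0,0,76,-60.5,0,0,0]'
```

```text
time: 5.83
eef_pos: [0.5392, 0.0919, 0.1347]
tool_rot: [-2.335, -2.1, 0.001]
contact_force: [-10.4, -0.1, 3.8]
opening: 0.0095
finger_force: 15.0
time: 6.42
eef_pos: [0.6186, 0.0833, 0.1967]
tool_rot: [2.335, 2.098, 0.006]
contact_force: [2.9, -1.5, 13.6]
opening: 0.0092
finger_force: 15.0
```

```bash
python3 -m crank '[0,0,13.5,1.2,0,0,0, 0,0,26.7,4.7,0,0,0, 0,0,44.7,14.1,0,0,0, 0,0,59.8,27.9,0,0,0, 0,0,70.7,45,0,0,0, 0,0,75.3,57.8,0,0,0, 0,0,77.7,71,0,0,0, 0,0,78,80,0,0,0, 0,0,78,84,0,0,0, 0,0,78,84,0,0,0]'
python3 - <<'E'
from h import *
p,d,W=grab("top","t2");z=W[...,2];C=np.array([.615,.0835]);ex=np.array([.994,-.11]);ey=np.array([.11,.994])
l=W[...,:2]-C;a=l@ex;b=l@ey
for s in(-1,1):
    m=(abs(b)<.09)&(abs(a-s*.078)<.02)&(z>.1)&(z<.16);print(s,m.sum(),np.median(a[m]),np.median(z[m]))
E
```

```text
time: 7.25
eef_pos: [0.6925, 0.0755, 0.1108]
tool_rot: [-2.335, -2.1, 0.0]
contact_force: [-5.2, 0.8, 0.1]
opening: 0.0093
finger_force: 15.0
-1 63 -0.07741185083117072 0.13635152821649466
1 57 0.07796788537424175 0.136782761950218
```

```bash
python3 -m crank '[0,0,0,5,0,0,0, 0,0,0,5,0,0,0, 0,0,0,5,0,0,0]';python3 -m crank '[0.3,0,0,5,0,0,0, 0.3,0,0,5,0,0,0, 0.3,0,0,5,0,0,0, 0.3,0,0,-110,0,0,0, 0.3,0,0,-110,0,0,0, 0.3,0,0,-110,0,0,0, 0.3,0,0,-110,0,0,0]'
python3 - <<'E'
from h import *
p,d,W=grab("top","t3");z=W[...,2];C=np.array([.615,.0835]);ex=np.array([.994,-.11]);ey=np.array([.11,.994])
l=W[...,:2]-C;a=l@ex;b=l@ey
for s in(-1,1):
    m=(abs(b)<.09)&(abs(a-s*.078)<.02)&(z>.1)&(z<.16);print(s,m.sum(),np.median(a[m]),np.median(z[m]))
E
python3 plan.py .630 .2228 .27 73.8
```

```text
time: 7.55
eef_pos: [0.6925, 0.0757, 0.1063]
tool_rot: [-2.335, -2.1, -0.0]
contact_force: [-9.4, 0.5, 6.4]
opening: 0.0091
finger_force: 15.0
time: 8.13
eef_pos: [0.6964, 0.075, 0.2229]
tool_rot: [2.333, 2.096, 0.013]
contact_force: [0.6, -0.3, -0.6]
opening: 0.0281
finger_force: 0.0
-1 60 -0.07730670301183745 0.13599833267090078
1 69 0.07799837442796938 0.13652632982031876
shift [140.  -80.3 -50.6] turn [  0.4   0.2 -79.9] rows 11.2 yaw now -6.1 q [-0.52  0.48  0.46  1.55 -0.23  1.15 -0.12] t 8.18
```

```bash
python3 -m crank '[0.5,0,0,-50,0,0,0, 0.5,140,-80,-50,0,0,-80, 0.5,140,-80,-50,0,0,-80, 0.5,140,-80,-50,0,0,-80, 0.5,140,-80,-50,0,0,-80, 0.5,140,-80,-50,0,0,-80, 0.5,140,-80,-50,0,0,-80, 0.5,140,-80,-50,0,0,-80, 0.5,140,-80,-50,0,0,-80, 0.5,140,-80,-50,0,0,-80, 0.5,140,-80,-50,0,0,-80, 0.5,140,-80,-50,0,0,-80, 0.5,140,-80,-50,0,0,-80, 0.5,140,-80,-50,0,0,-80]' 60; python3 plan.py .630 .2225 .169 73.8
```

```text
time: 9.35
eef_pos: [0.6284, 0.2227, 0.2646]
tool_rot: [-0.443, -3.11, 0.0]
contact_force: [0.7, -0.3, -0.4]
opening: 0.0473
finger_force: 0.0
shift [-1.6  0.2 95.6] turn [-0. -0. -0.] rows 2.3 yaw now 73.8 q [-0.56  0.37  0.16  1.56 -0.06  1.21  0.9 ] t 9.35
```

```bash
python3 -m crank '[0.5,-1.5,0,95,0,0,0, 0.5,-1.5,0,95,0,0,0, 0.5,-1.5,0,95,0,0,0, 0.5,-1.5,0,95,0,0,0, 0,-1.5,0,95,0,0,0, 0,-1.5,0,95,0,0,0, 0,-1.5,0,95,0,0,0, 0,-1.5,0,95,0,0,0, 0,-1.5,0,95,0,0,0, 0,-1.5,0,95,0,0,0]' 60
python3 -m crank '[0,0,0,0,0,0,10,0,0,0,0,0,0,20, 0,0,0,0,0,0,30, 0,0,0,0,0,0,40, 0,0,0,0,0,0,50, 0,0,0,0,0,0,60, 0,0,0,0,0,0,68, 0,0,0,0,0,0,68, 0,0,0,0,0,0,68, 0,0,0,0,0,0,68, 0,0,0,0,0,0,68, 0,0,0,0,0,0,68]'
python3 -m crank '[0.5,0,0,0,0,0,0, 0.5,0,0,0,0,0,0, 0.5,0,0,0,0,0,0, 0.5,0,0,-100,0,0,0, 0.5,0,0,-100,0,0,0, 0.5,0,0,-100,0,0,0, 0.5,0,0,-100,0,0,0]'
python3 - <<'E'
from h import *
p,d,W=grab("wrist","w3");z=W[...,2]
m=(z>.175)&(z<.205)&(np.hypot(W[...,0]-.63,W[...,1]-.22)<.05)&(p.max(-1)<110)
P=W[m];print("knob",m.sum(),cv2.minAreaRect((P[:,:2]*1000).astype(np.float32)))
E
python3 plan.py .612 .07 .42 84
```

```text
time: 10.18
eef_pos: [0.6304, 0.2221, 0.1709]
tool_rot: [0.44, 3.11, -0.0]
contact_force: [-1.7, 1.9, 8.3]
opening: 0.0124
finger_force: 60.0
time: 11.18
eef_pos: [0.6305, 0.222, 0.171]
tool_rot: [2.105, 2.331, 0.001]
contact_force: [-1.7, -4.0, 7.3]
opening: 0.0121
finger_force: 60.0
time: 11.77
eef_pos: [0.6319, 0.2229, 0.2749]
tool_rot: [2.103, 2.331, 0.01]
contact_force: [-0.2, -0.2, -0.0]
opening: 0.0469
finger_force: 0.0
knob 762 ((630.5618896484375, 223.56617736816406), (12.332088470458984, 52.78680419921875), 5.69716215133667)
shift [-149.9  -34.  -148.1] turn [  0.2   0.1 -78.1] rows 10.9 yaw now 5.9 q [-0.76  0.39  0.44  1.56 -0.17  1.23 -0.18] t 11.82
```

```bash
python3 -m crank '[0.5,0,0,-70,0,0,0, 0.5,-140,-32,-70,0,0,-78, 0.5,-140,-32,-70,0,0,-78, 0.5,-140,-32,-70,0,0,-78, 0.5,-140,-32,-70,0,0,-78, 0.5,-140,-32,-70,0,0,-78, 0.5,-140,-32,-70,0,0,-78, 0.5,-140,-32,-70,0,0,-78, 0.5,-140,-32,-70,0,0,-78, 0.5,-140,-32,-70,0,0,-78, 0.5,-140,-32,-70,0,0,-78, 0.5,-140,-32,-70,0,0,-78, 0.5,-140,-32,-70,0,0,-78]'
python3 - <<'E'
from h import *
p,d,W=grab("wrist","w4");np.savez("w4",p=p,d=d,W=W)
E
python3 plan.py .59 -.376 .15 0
```

```text
time: 12.9
eef_pos: [0.6122, 0.08, 0.3388]
tool_rot: [-0.157, -3.136, 0.001]
contact_force: [-0.2, 0.2, -0.3]
opening: 0.0471
finger_force: 0.0
shift [ -27.3 -455.6  189.1] turn [-0.1 -0.1 83.8] rows 11.8 yaw now 83.8 q [-0.47  0.25  0.3   1.58 -0.07  1.33  1.3 ] t 12.95
```

View pics/w4.png

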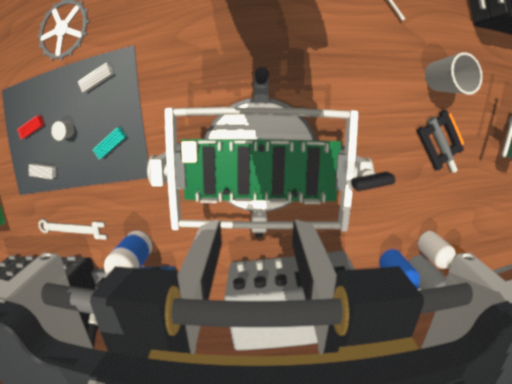

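The board is component side up, with the connector at (189,152). The four black rows are at columns 208, 243, 278 and 312. The sinks are at (95,77) and (42,171). Now I'll measure the clips and sinks.

```bash
cat > sinks.py <<'E'
from h import *
def sinks(cam,cs,data=None):
    p,d,W=data if data else grab(cam)
    p=p.astype(int);z=W[...,2];sat=p.max(-1)-p.min(-1);out=[]
    for c in cs:
        m=(np.hypot(W[...,0]-c[0],W[...,1]-c[1])<.07)&(sat<40)&(p.max(-1)>110)&(z<.035)
        n,L,st,_=cv2.connectedComponentsWithStats(m.astype(np.uint8))
        if n<2: continue
        k=1+np.argmin([np.hypot(*(W[L==i][:,:2].mean(0)-c)) if st[i,4]>25 else 9 for i in range(1,n)])
        P=W[L==k];rc=cv2.minAreaRect((P[:,:2]*1000).astype(np.float32))
        q=P[:,:2]-P[:,:2].mean(0);ang=np.degrees(np.arctan2(*np.linalg.svd(q,full_matrices=False)[2][0][::-1]))
        print(cam,len(P),"rect",np.round(rc[0],1),np.round(rc[1],1),"mean",(P.mean(0)*1000).round(1),"long axis yaw",(ang%180).round(1))
if __name__=="__main__":
    f=np.load("w4.npz");cs=[(.585,-.377),(.43,-.203)]
    sinks("wrist",cs,(f["p"],f["d"],f["W"]));sinks("scene",cs);sinks("top",cs)
E
python3 sinks.py; python3 - <<'E'
from h import *
f=np.load("w4.npz");p=f["p"].astype(int);W=f["W"];z=W[...,2]
for u in(208,243,278,312):
    m=np.zeros(z.shape,bool);m[140:205,u-13:u+14]=1
    m&=(p.max(-1)<70)&(z>.128)&(z<.15)
    P=W[m];c,s,a=cv2.minAreaRect((P[:,:2]*1000).astype(np.float32));print(m.sum(),np.round(c,1),np.round(s,1),round(a,1),np.median(P[:,2]).round(4),P.mean(0).round(4))
E
```

```text
wrist 391 rect [ 589.4 -384.6] [91.9 33.2] mean [ 587.9 -375.9   11.2] long axis yaw 79.8
wrist 2719 rect [ 442.3 -198.1] [114.6 130. ] mean [ 439.1 -194.6    4. ] long axis yaw 112.3
scene 1311 rect [ 575.7 -377.1] [119.6 139.8] mean [ 581.1 -378.4    5.5] long axis yaw 90.3
scene 739 rect [ 436.2 -216.4] [113.4 122.2] mean [ 440.9 -217.9    6.3] long axis yaw 30.3
top 1079 rect [ 575.2 -376.9] [139.6 116.5] mean [ 578.9 -376.6    4.5] long axis yaw 88.1
top 1075 rect [ 443. -203.] [135.9 113.6] mean [ 437.5 -202.8    4. ] long axis yaw 91.1
446 [607.7  17.8] [13.5 61.3] 83.9 0.1383 [0.6067 0.018  0.1383]
438 [612.5  63.9] [12.9 60.9] 83.3 0.1383 [0.6122 0.0635 0.1383]
658 [620.  112.8] [27.3 69.8] 84.8 0.1383 [0.6178 0.1083 0.1379]
661 [624.3 154.3] [18.7 70.4] 82.9 0.1382 [0.6224 0.1537 0.1377]
```

```bash
python3 -m crank '[0.6,0,-250,0,0,0,40, 0.6,0,-250,0,0,0,40, 0.6,0,-250,0,0,0,40, 0.6,0,-250,0,0,0,40, 0.6,0,-250,0,0,0,40, 0.6,0,-250,0,0,0,40, 0.6,-27,-455,140,0,0,94, 0.6,-27,-455,140,0,0,94, 0.6,-27,-455,140,0,0,94, 0.6,-27,-455,140,0,0,94, 0.6,-27,-455,140,0,0,94, 0.6,-27,-455,140,0,0,94, 0.6,-27,-455,140,0,0,94, 0.6,-27,-455,140,0,0,94, 0.6,-27,-455,140,0,0,94, 0.6,-27,-455,140,0,0,94, 0.6,-27,-455,140,0,0,94, 0.6,-27,-455,140,0,0,94]'
sed -i 's/(sat<40)&(p.max(-1)>110)&(z<.035)/(sat<45)\&(p.max(-1)>130)\&(z>.008)\&(z<.03)/' sinks.py
cat > ws.py <<'E'
import sys;from sinks import *
D=grab("wrist",sys.argv[1]);sinks("wrist",[(.585,-.377),(.43,-.203)],D)
E
python3 ws.py w5; python3 plan.py .588 -.376 .006 -11
```

```text
time: 14.55
eef_pos: [0.5915, -0.3749, 0.2004]
tool_rot: [2.406, 2.02, 0.001]
contact_force: [-0.2, -0.1, -1.4]
opening: 0.0564
finger_force: 0.0
wrist 570 rect [ 587.9 -375.3] [70.6 22. ] mean [ 588.1 -374.6   16.8] long axis yaw 76.2
wrist 898 rect [ 430.8 -201.4] [23.5 71.6] mean [ 432.  -203.    16.1] long axis yaw 107.4
shift [ -1.7  -3.3 194.4] turn [ 0. -0.  1.] rows 4.7 yaw now -10.0 q [-0.01  0.56  0.71  1.58 -0.39  1.15  0.62] t 14.6
```

View pics/w5.png

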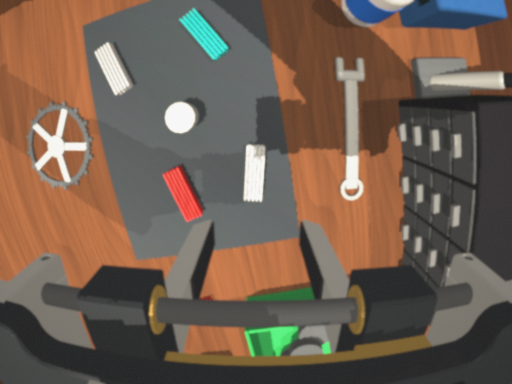

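Both sinks measure 70 x 22 mm: s0 at (0.588,-0.375) with yaw 76.5° and s1 at (0.431,-0.202) with yaw 107°. Picking s0 first.

```bash
python3 -m crank '[0.6,-1,-3.5,150,0,0,3.5, 0.6,-1,-3.5,150,0,0,3.5, 0.6,-1,-3.5,150,0,0,3.5, 0.6,-1,-3.5,150,0,0,3.5, 0.6,-1,-3.5,194,0,0,3.5, 0.6,-1,-3.5,194,0,0,3.5, 0.6,-1,-3.5,194,0,0,3.5, 0,-1,-3.5,194,0,0,3.5, 0,-1,-3.5,194,0,0,3.5, 0,-1,-3.5,194,0,0,3.5, 0,-1,-3.5,194,0,0,3.5, 0,-1,-3.5,194,0,0,3.5, 0,-1,-3.5,194,0,0,3.5]' 30
python3 -m crank '[0,0,0,-60,0,0,0, 0,0,0,-120,0,0,0, 0,0,0,-180,0,0,0, 0,0,0,-240,0,0,0, 0,0,0,-250,0,0,0, 0,0,0,-250,0,0,0,0,0,0,-250,0,0,0]'; python3 plan.py .607 .0178 .26 83.6
```

```text
time: 15.68
eef_pos: [0.5877, -0.3756, 0.0063]
tool_rot: [2.468, 1.943, 0.0]
contact_force: [-1.1, 1.0, 3.4]
opening: 0.022
finger_force: 30.0
time: 16.27
eef_pos: [0.5893, -0.3781, 0.2646]
tool_rot: [2.462, 1.937, 0.007]
contact_force: [0.8, -0.4, 0.1]
opening: 0.0221
finger_force: 30.0
shift [388.9 -76.1   3. ] turn [ 0.6 -0.3 82.8] rows 11.6 yaw now -13.6 q [-0.03  0.51  0.76  1.51 -0.37  1.25  0.54] t 16.27
```

```bash
python3 -m crank '[0,389,-76,0,0,0,83, 0,389,-76,0,0,0,83, 0,389,-76,0,0,0,83, 0,389,-76,0,0,0,83, 0,389,-76,0,0,0,83, 0,389,-76,0,0,0,83, 0,389,-76,0,0,0,83, 0,389,-76,0,0,0,83, 0,389,-76,0,0,0,83, 0,389,-76,0,0,0,83, 0,389,-76,0,0,0,83, 0,389,-76,0,0,0,83, 0,389,-76,0,0,0,83, 0,389,-76,0,0,0,83]'; python3 plan.py .607 .0178 .145 83.6
python3 - <<'E'
from h import *
grab("wrist","w6")
E
```

```text
time: 17.43
eef_pos: [0.6049, 0.0202, 0.2558]
tool_rot: [3.136, -0.176, -0.0]
contact_force: [0.2, -1.2, -0.6]
opening: 0.0222
finger_force: 3.0
shift [  2.3   2.1 110.8] turn [ 0.  0. -0.] rows 2.7 yaw now -96.4 q [-0.98  0.5   1.18  1.75 -0.49  1.23 -1.35] t 17.43
```

View pics/w6.png

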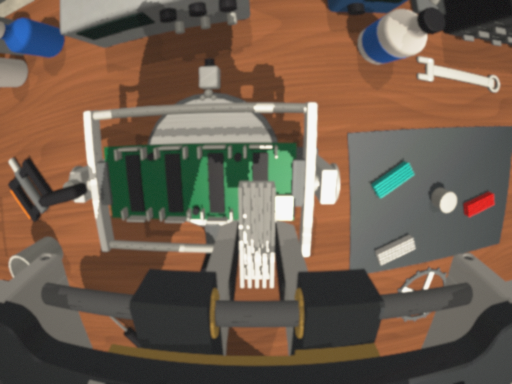

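The sink hangs in the fingers at (257,235), but the grip reads 3 N, so it slackened. I'll regrip and measure how the sink sits in the hand.

```bash
python3 -m crank '[0,0,0,0,0,0,0, 0,0,0,0,0,0,0]' 30
cat > hand.py <<'E'
from h import *
s=r.state();Rt=R.from_rotvec(s["tool_rot"]);p,d,W=grab("wrist")
L=Rt.inv().apply((W-s["eef_pos"]).reshape(-1,3)).reshape(W.shape)*1000
m=(abs(L[...,1])<11)&(L[...,2]>-40)&(L[...,2]<45)&(abs(L[...,0])<90)&(d>0)
P=L[m];v,u=np.nonzero(m);print(m.sum(),"tool-frame min/max",P.min(0).round(1),P.max(0).round(1))
for a in range(-90,90,10):
    q=P[(P[:,0]>=a)&(P[:,0]<a+10)]
    if len(q)>8: print(a,len(q),"z med",np.median(q[:,2]).round(1),np.percentile(q[:,2],[10,90]).round(1),"y",q[:,1].min().round(1),q[:,1].max().round(1))
E
python3 hand.py
```

```text
time: 17.65
eef_pos: [0.605, 0.0197, 0.2561]
tool_rot: [-3.136, 0.179, -0.0]
contact_force: [0.2, -0.3, -1.5]
opening: 0.0219
finger_force: 30.0
3610 tool-frame min/max [-35.5 -11.  -40. ] [35.2 10.9  5.2]
-40 199 z med -10.5 [-12.3  -0.3] y -10.6 10.3
-30 402 z med -9.1 [-12.3  -0.4] y -11.0 10.3
-20 431 z med -10.5 [-12.3  -0.4] y -10.9 10.0
-10 500 z med -11.2 [-12.5  -0.4] y -10.6 10.4
0 575 z med -11.3 [-20.1  -0.5] y -11.0 10.9
10 520 z med -10.8 [-12.3  -0.2] y -10.8 10.0
20 550 z med -9.4 [-12.2  -0.2] y -10.6 10.2
30 433 z med -4.0 [-12.    1.3] y -11.0 10.3
```

The sink is still level and centred in the grip, with its underside about 3.7 mm past the TCP. I'll lower it into clip A.

```bash
python3 -m crank '[0,2.2,1.7,60,0,0,0, 0,2.2,1.7,60,0,0,0, 0,2.2,1.7,80,0,0,0, 0,2.2,1.7,95,0,0,0, 0,2.2,1.7,95,0,0,0, 0,2.2,1.7,95,0,0,0]'; python3 plan.py .607 .0178 .143 83.6
```

```text
time: 18.2
eef_pos: [0.607, 0.018, 0.1611]
tool_rot: [3.136, -0.181, -0.001]
contact_force: [0.9, -0.5, 0.0]
opening: 0.0218
finger_force: 30.0
shift [ 0.1  0.2 18.1] turn [ 0.   0.  -0.2] rows 0.4 yaw now -96.6 q [-0.9   0.59  1.08  1.85 -0.59  1.07 -1.28] t 18.2
```

```bash
python3 -m crank '[0,0,0,9,0,0,0, 0,0,0,18,0,0,0, 0,0,0,18,0,0,0, 0,0,0,18,0,0,0, 0.33,0,0,18,0,0,0, 0.33,0,0,18,0,0,0, 0.33,0,0,18,0,0,0, 0.33,0,0,0,0,0,0, 0.33,0,0,-60,0,0,0, 0.33,0,0,-120,0,0,0, 0.33,0,0,-120,0,0,0, 0.33,0,0,-120,0,0,0, 0.33,0,0,-120,0,0,0]'
python3 - <<'E'
from h import *
p,d,W=grab("wrist","w7");z=W[...,2];q=p.astype(int)
m=(z>.148)&(z<.165)&(np.hypot(W[...,0]-.607,W[...,1]-.018)<.06)
P=W[m];print(m.sum(),cv2.minAreaRect((P[:,:2]*1000).astype(np.float32)),np.percentile(P[:,2],[5,50,95]))
import sinks;sinks.sinks("wrist",[(.431,-.202)],(p,d,W))
E
python3 plan.py .431 -.202 .2 17
```

```text
time: 19.28
eef_pos: [0.6079, 0.0183, 0.2827]
tool_rot: [-3.135, 0.18, -0.005]
contact_force: [0.0, -0.4, -1.0]
opening: 0.0309
finger_force: 0.0
694 ((609.3908081054688, 32.30653381347656), (58.994014739990234, 81.17932891845703), 84.70277404785156) [0.14890461 0.15456658 0.15574203]
wrist 460 rect [ 430.2 -201.2] [23.4 71.2] mean [ 431.6 -200.1   16.3] long axis yaw 107.4
shift [-149.8  239.4   80.9] turn [-0.1 -0.  66.4] rows 9.3 yaw now -96.6 q [-0.99  0.48  1.2   1.72 -0.47  1.27 -1.37] t 19.33
```

View pics/w7.png

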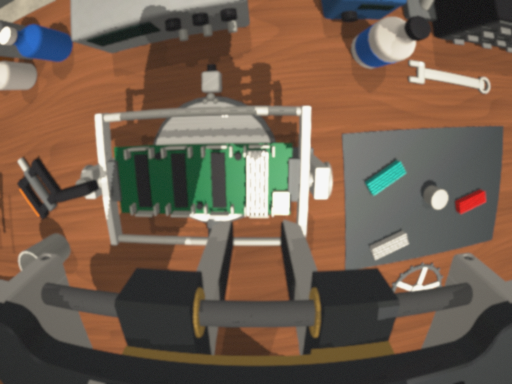

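The sink sits in clip A with its top at z 0.1545. Next is s1, still at (0.4305,-0.2015) with yaw 107.4°.

```bash
python3 -m crank '[0.6,0,0,0,0,0,-14, 0.6,-150,240,40,0,0,-60, 0.6,-150,240,40,0,0,-60, 0.6,-150,240,40,0,0,-60, 0.6,-150,240,40,0,0,-60, 0.6,-150,240,40,0,0,-60, 0.6,-150,240,40,0,0,-60, 0.6,-150,240,80,0,0,-113, 0.6,-150,240,80,0,0,-113, 0.6,-150,240,80,0,0,-113, 0.6,-150,240,80,0,0,-113, 0.6,-150,240,80,0,0,-113, 0.6,-150,240,80,0,0,-113, 0.6,-150,240,80,0,0,-113, 0.6,-150,240,80,0,0,-113, 0.6,-150,240,80,0,0,-113, 0.6,-150,240,80,0,0,-113, 0.6,-150,240,80,0,0,-113]'
sed -i 's/\[(.585,-.377),(.43,-.203)\]/[(.43,-.203)]/' ws.py; python3 ws.py w8; python3 plan.py .4305 -.2015 .0063 17.4
```

```text
time: 20.83
eef_pos: [0.4299, -0.2027, 0.2003]
tool_rot: [-1.885, -2.512, 0.001]
contact_force: [0.6, 0.3, -0.6]
opening: 0.0564
finger_force: 0.0
wrist 222 rect [ 432.6 -200.9] [ 9.1 70.7] mean [ 432.3 -200.1   16.9] long axis yaw 107.6
shift [  1.    1.  194.2] turn [-0.1 -0.  -1.3] rows 4.7 yaw now 16.1 q [-0.55  0.13  0.94  2.08 -0.12  0.99  0.74] t 20.88
```

```bash
python3 -m crank '[0.6,1,1,150,0,0,-1.3, 0.6,1,1,150,0,0,-1.3, 0.6,1,1,150,0,0,-1.3, 0.6,1,1,150,0,0,-1.3, 0.6,1,1,194,0,0,-1.3, 0.6,1,1,194,0,0,-1.3, 0.6,1,1,194,0,0,-1.3, 0,1,1,194,0,0,-1.3, 0,1,1,194,0,0,-1.3, 0,1,1,194,0,0,-1.3, 0,1,1,194,0,0,-1.3, 0,1,1,194,0,0,-1.3, 0,1,1,194,0,0,-1.3]' 30
python3 -m crank '[0,0,0,-60,0,0,0, 0,0,0,-120,0,0,0, 0,0,0,-180,0,0,0, 0,0,0,-240,0,0,0, 0,0,0,-250,0,0,0, 0,0,0,-250,0,0,0,0,0,0,-250,0,0,0]'; python3 hand.py; python3 plan.py .6175 .1095 .26 83.6
```

```text
time: 21.97
eef_pos: [0.4314, -0.2014, 0.0074]
tool_rot: [1.853, 2.537, 0.001]
contact_force: [0.2, 1.0, 6.1]
opening: 0.0217
finger_force: 30.0
time: 22.55
eef_pos: [0.4336, -0.2032, 0.2634]
tool_rot: [1.851, 2.53, 0.011]
contact_force: [0.8, 1.1, -0.1]
opening: 0.0214
finger_force: 30.0
3615 tool-frame min/max [-35.4 -11.  -39.9] [35. 11.  5.]
-40 193 z med -9.5 [-10.9   1.1] y -10.2 10.8
-30 395 z med -7.9 [-10.8   1. ] y -10.4 10.8
-20 432 z med -9.3 [-10.9   1. ] y -10.9 11.0
-10 514 z med -9.8 [-11.4   1. ] y -10.8 11.0
0 568 z med -9.9 [-19.4   1. ] y -11.0 10.8
10 519 z med -9.6 [-11.   1.] y -10.4 11.0
20 571 z med -9.4 [-11.    0.9] y -10.6 11.0
30 423 z med -3.4 [-10.8   2.1] y -10.6 11.0
shift [240.3 270.6   2.5] turn [  0.4   0.2 -65.9] rows 9.2 yaw now 17.7 q [-0.68  0.02  1.02  2.01 -0.02  1.12  0.66] t 22.6
```

```bash
python3 -m crank '[0,240,270,0,0,0,-66, 0,240,270,0,0,0,-66, 0,240,270,0,0,0,-66, 0,240,270,0,0,0,-66, 0,240,270,0,0,0,-66, 0,240,270,0,0,0,-66, 0,240,270,0,0,0,-66, 0,240,270,0,0,0,-66, 0,240,270,0,0,0,-66, 0,240,270,0,0,0,-66, 0,240,270,0,0,0,-66, 0,240,270,0,0,0,-66, 0,240,270,0,0,0,-66]'; python3 hand.py|head -4; python3 plan.py .6173 .1092 .16 83.6
```

```text
time: 23.68
eef_pos: [0.6149, 0.1076, 0.2566]
tool_rot: [-0.178, -3.136, 0.001]
contact_force: [0.1, 0.8, 1.1]
opening: 0.0215
finger_force: 30.0
3597 tool-frame min/max [-36.4 -11.  -39.8] [34.3 11.   5.3]
-40 226 z med -9.2 [-10.9   1.2] y -10.1 10.9
-30 400 z med -7.9 [-10.8   1.1] y -10.4 10.8
-20 429 z med -8.7 [-10.9   0.9] y -10.7 11.0
shift [-2.2  1.7 96.8] turn [-0.  -0.  -0.1] rows 2.3 yaw now 83.5 q [-0.78  0.35  0.66  1.69 -0.23  1.18  1.39] t 23.73
```

```bash
python3 -m crank '[0,-1.5,1.7,60,0,0,0, 0,-1.5,1.7,60,0,0,0, 0,-1.5,1.7,80,0,0,0, 0,-1.5,1.7,97,0,0,0, 0,-1.5,1.7,97,0,0,0, 0,-1.5,1.7,97,0,0,0]'; python3 plan.py .6173 .1092 .144 83.6
```

```text
time: 24.23
eef_pos: [0.6166, 0.1099, 0.16]
tool_rot: [-0.175, -3.136, 0.001]
contact_force: [0.1, -0.2, 0.8]
opening: 0.0217
finger_force: 30.0
shift [-0.8 -0.6 16. ] turn [-0.  -0.1  0. ] rows 0.4 yaw now 83.6 q [-0.74  0.45  0.61  1.79 -0.3   1.    1.45] t 24.23
```

```bash
python3 -m crank '[0,0,-0.6,8,0,0,0, 0,0,-0.6,16,0,0,0, 0,0,-0.6,16,0,0,0, 0,0,-0.6,16,0,0,0, 0.33,0,-0.6,16,0,0,0, 0.33,0,-0.6,16,0,0,0, 0.33,0,-0.6,16,0,0,0, 0.33,0,-0.6,0,0,0,0, 0.33,0,-0.6,-60,0,0,0, 0.33,0,-0.6,-120,0,0,0, 0.33,0,-0.6,-160,0,0,0, 0.33,0,-0.6,-160,0,0,0, 0.33,0,-0.6,-160,0,0,0, 0.33,0,-0.6,-160,0,0,0]'
cat > chk.py <<'E'
import sys;from h import *
p,d,W=grab("wrist",sys.argv[1]);z=W[...,2];q=p.astype(int)
m=(z>.150)&(z<.162)&(q.min(-1)>110)&(np.hypot(W[...,0]-.615,W[...,1]-.0835)<.15)
n,L,st,_=cv2.connectedComponentsWithStats(m.astype(np.uint8))
for k in range(1,n):
    if st[k,4]>100:P=W[L==k];c,s,a=cv2.minAreaRect((P[:,:2]*1000).astype(np.float32));print(st[k,4],np.round(c,1),np.round(s,1),round(a,1),"z",np.percentile(P[:,2],[5,50,95]).round(4))
m=(z>.095)&(z<.115)&(np.hypot(W[...,0]-.615,W[...,1]-.0835)>.1)&(np.hypot(W[...,0]-.615,W[...,1]-.0835)<.16)&(q.max(-1)<90)
if m.sum(): print("post",m.sum(),np.median(W[m],0))
E
python3 chk.py w9; python3 plan.py .486 .097 .2 84
```

```text
time: 25.4
eef_pos: [0.6178, 0.1101, 0.3221]
tool_rot: [0.172, 3.134, 0.003]
contact_force: [0.1, 0.1, -1.4]
opening: 0.0311
finger_force: 0.0
301 [605.7  12. ] [ 8.6 70.8] 83.1 z [0.1505 0.1538 0.1554]
110 [616.3 100.4] [ 1.3 69.8] 83.2 z [0.1526 0.1543 0.1555]
102 [618.4 115.9] [ 1.3 70.3] 83.8 z [0.1529 0.1542 0.1555]
110 [618.7 120.7] [ 1.3 69.9] 84.0 z [0.1531 0.1542 0.1554]
433 [607.6  24. ] [13.2 70.2] 82.4 z [0.1505 0.1539 0.1553]
322 [598.4 -52.6] [20.7 34.6] 80.8 z [0.1504 0.1516 0.153 ]
post 166 [0.48723977 0.10094154 0.10583436]
shift [128.9 -27.5 120.2] turn [ 0.   0.  -0.3] rows 4.3 yaw now 83.7 q [-0.8   0.31  0.68  1.6  -0.2   1.3   1.37] t 25.45
```

View pics/w9.png

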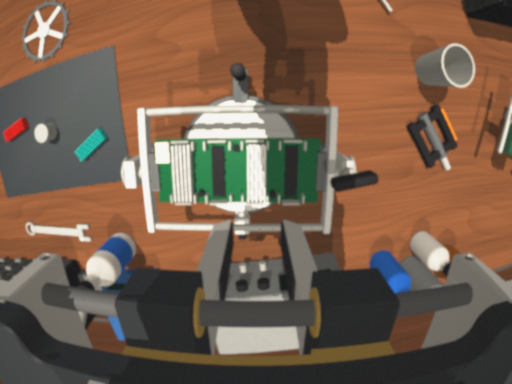

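Both sinks are seated, with tops at 0.154 and aligned with the rows. The handle post is at (238,72), computed as (0.4855, 0.0998). Going there next.

```bash
python3 -m crank '[0.5,129,-25,100,0,0,0, 0.5,129,-25,100,0,0,0, 0.5,129,-25,100,0,0,0, 0.5,129,-25,100,0,0,0, 0.5,129,-25,100,0,0,0, 0.5,129,-25,100,0,0,0, 0.5,129,-25,100,0,0,0]'; python3 plan.py .4857 .0998 .073 84
```

```text
time: 26.03
eef_pos: [0.486, 0.0996, 0.2198]
tool_rot: [-0.172, -3.137, 0.0]
contact_force: [0.4, 0.2, 0.7]
opening: 0.0471
finger_force: 0.0
shift [  0.3   0.2 146.8] turn [-0.  -0.  -0.3] rows 3.5 yaw now 83.7 q [-0.93  0.12  0.66  2.01 -0.09  1.04  1.23] t 26.03
```

```bash
python3 -m crank '[0.5,0,0,60,0,0,0, 0.5,0,0,60,0,0,0, 0.5,0,0,147,0,0,0, 0.5,0,0,147,0,0,0, 0.5,0,0,147,0,0,0, 0.5,0,0,147,0,0,0, 0,0,0,147,0,0,0, 0,0,0,147,0,0,0, 0,0,0,147,0,0,0, 0,0,0,147,0,0,0, 0,0,0,147,0,0,0]' 40
python3 - <<'E'
from h import *
s=r.state();R0=R.from_rotvec(s["tool_rot"]);C=np.array([.6147,.0854])
v=s["eef_pos"][:2]-C;print(np.hypot(*v),s["eef_pos"],s["finger_force"])
v=np.array([-.1292,.0144])
for t in range(5,100,5):
    a=np.radians(t);w=R.from_euler("z",a).apply([*v,0])-[*v,0];print(t,(R0.inv().apply(w)*1000)[:2].round(0),end="; ")
E
```

```text
time: 26.95
eef_pos: [0.4868, 0.0998, 0.0742]
tool_rot: [0.172, 3.135, 0.002]
contact_force: [-3.2, -0.7, 15.0]
opening: 0.0195
finger_force: 40.0
0.12875154088523724 [0.48675354 0.09977575 0.07423945] 40.01045286655426
5 [ -0. -11.]; 10 [ -2. -23.]; 15 [ -4. -34.]; 20 [ -8. -44.]; 25 [-12. -55.]; 30 [-17. -65.]; 35 [-23. -75.]; 40 [-30. -84.]; 45 [-38. -92.]; 50 [ -46. -100.]; 55 [ -55. -107.]; 60 [ -65. -113.]; 65 [ -75. -118.]; 70 [ -85. -122.]; 75 [ -96. -126.]; 80 [-107. -128.]; 85 [-118. -130.]; 90 [-130. -130.]; 95 [-141. -130.];
```

```bash
python3 -m crank '[0,0,-6,0,0,0,0, 0,0,-11,0,0,0,0, 0,-1,-17,0,0,0,0, 0,-2,-23,0,0,0,0, 0,-4,-34,0,0,0,0, 0,-8,-44,0,0,0,0, 0,-12,-55,0,0,0,0, 0,-17,-65,0,0,0,0, 0,-23,-75,0,0,0,0, 0,-30,-84,0,0,0,0, 0,-38,-92,0,0,0,0, 0,-38,-92,0,0,0,0]'; python3 plan.py .599 -.044 .074 84
```

```text
time: 27.95
eef_pos: [0.5154, 0.0025, 0.074]
tool_rot: [0.174, 3.134, 0.0]
contact_force: [-0.2, -1.2, 12.7]
opening: 0.0192
finger_force: 40.0
shift [-88.2 -37.    0.2] turn [ 0.   0.1 -0.4] rows 2.3 yaw now 83.6 q [-0.62  0.39  0.6   2.11 -0.32  0.73  1.64] t 27.95
```

```bash
python3 -m crank '[0,-8,-8,0,0,0,0, 0,-17,-15,0,0,0,0, 0,-27,-21,0,0,0,0, 0,-37,-26,0,0,0,0, 0,-47,-30,0,0,0,0, 0,-58,-34,0,0,0,0, 0,-69,-36,0,0,0,0, 0,-75,-37,0,0,0,0, 0,-80,-37,0,0,0,0, 0,-85,-37,0,0,0,0, 0,-89,-37,0,0,0,0, 0,-89,-37,0,0,0,0, 0,-89,-37,0,0,0,0]'; python3 plan.py .6002 -.0438 .074 84
```

```text
time: 29.03
eef_pos: [0.5987, -0.0438, 0.0738]
tool_rot: [0.173, 3.135, -0.002]
contact_force: [1.8, -7.2, 2.8]
opening: 0.019
finger_force: 40.0
shift [-1.5  0.1 -0.2] turn [-0.1  0.1 -0.3] rows 0.0 yaw now 83.7 q [-0.47  0.51  0.57  1.92 -0.37  0.82  1.76] t 29.03
```

Near home. I'll release, lift clear and check.

```bash
python3 -m crank '[0.5,0,0,0,0,0,0, 0.5,0,0,0,0,0,0, 0.5,0,0,0,0,0,0, 0.5,0,0,0,0,0,0, 0.5,0,0,-40,0,0,0, 0.5,0,0,-80,0,0,0, 0.5,0,0,-250,0,0,0, 0.5,0,0,-250,0,0,0, 0.5,0,0,-250,0,0,0, 0.5,0,0,-250,0,0,0, 0.5,0,0,-250,0,0,0, 0.5,0,0,-250,0,0,0]'; python3 chk.py w10
python3 - <<'E'
from h import *
p,d,W=grab("wrist");z=W[...,2]
m=(z>.172)&(z<.205)&(np.hypot(W[...,0]-.478,W[...,1]-.1)<.06)&(p.max(-1)<110)
P=W[m];print("knob",m.sum(),cv2.minAreaRect((P[:,:2]*1000).astype(np.float32)))
E
```

```text
time: 30.03
eef_pos: [0.599, -0.0427, 0.3256]
tool_rot: [0.172, 3.133, 0.002]
contact_force: [-0.9, 0.7, -1.2]
opening: 0.0468
finger_force: 0.0
107 [580.4  91.2] [68.4  3.2] 80.2 z [0.1513 0.1542 0.1556]
472 [592.4  89.7] [70.4 17.8] 81.0 z [0.1511 0.1542 0.1556]
690 [680.8  73.7] [69.6 23.2] 79.9 z [0.1503 0.1537 0.1553]
post 154 [ 0.59148183 -0.04196137  0.10547875]
knob 749 ((479.3450927734375, 107.60661315917969), (54.13409423828125, 13.497407913208008), 1.8263992071151733)
```

View pics/w10.png

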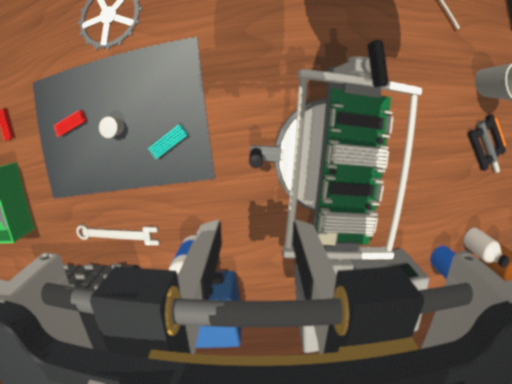

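Everything is seated, but sink, knob and post all put the swing at about 87°, short of the 90° detent. I'll regrip with the fingers closing along x and push it home.

```bash
python3 -m crank '[0.5,0,0,0,0,0,90, 0.5,0,0,0,0,0,90, 0.5,0,0,0,0,0,90, 0.5,0,0,0,0,0,90, 0.5,0,0,0,0,0,90, 0.5,0,0,0,0,0,90, 0.5,0,0,0,0,0,90, 0.5,0,0,0,0,0,90, 0.5,0,0,0,0,0,90, 0.5,0,0,0,0,0,90, 0.5,0,0,0,0,0,90, 0.5,0,0,0,0,0,90, 0.5,0,0,0,0,0,90, 0.5,0,0,0,0,0,90]'; python3 plan.py .594 -.0435 .074 -9;python3 - <<'E'
from h import *
for n in("wrist","top","scene"):
    p,d,W=grab(n);z=W[...,2];q=p.astype(int)
    m=(z>.095)&(z<.112)&(np.hypot(W[...,0]-.597,W[...,1]+.044)<.03)&(q.max(-1)<110)
    if m.sum(): print(n,m.sum(),np.median(W[m],0),W[m].min(0),W[m].max(0))
E
```

```text
time: 31.3
eef_pos: [0.5974, -0.0425, 0.3212]
tool_rot: [-2.343, -2.091, 0.004]
contact_force: [0.2, 0.1, 0.2]
opening: 0.0469
finger_force: 0.0
shift [ -1.   -2.6 247.2] turn [-0.1  0.1  2.5] rows 5.9 yaw now -6.5 q [-0.82  0.33  1.02  1.67 -0.29  1.3   0.14] t 31.3
wrist 158 [ 0.59306066 -0.04076634  0.10566201] [ 0.58471027 -0.05057643  0.09506499] [ 0.60188764 -0.03279549  0.10842271]
scene 33 [ 0.59678761 -0.04540378  0.10614629] [ 0.58604039 -0.05335536  0.09562435] [ 0.60347199 -0.03511868  0.11146716]
```

```bash
python3 -m crank '[0.5,-1,-3.5,180,0,0,0, 0.5,-1,-3.5,180,0,0,0, 0.5,-1,-3.5,180,0,0,0, 0.5,-1,-3.5,180,0,0,0, 0.5,-1,-3.5,180,0,0,0, 0.5,-1,-3.5,247,0,0,0, 0.5,-1,-3.5,247,0,0,0, 0.5,-1,-3.5,247,0,0,0, 0,-1,-3.5,247,0,0,0, 0,-1,-3.5,247,0,0,0, 0,-1,-3.5,247,0,0,0, 0,-1,-3.5,247,0,0,0, 0,-1,-3.5,247,0,0,0]' 20
python3 -m crank '[0,0,3,0,0,0,0, 0,0,6,0,0,0,0, 0,0,8,0,0,0,0, 0,0,8,0,0,0,0]'
```

```text
time: 32.53
eef_pos: [0.5955, -0.0433, 0.0774]
tool_rot: [2.339, 2.096, 0.003]
contact_force: [7.7, -1.5, 2.5]
opening: 0.0192
finger_force: 20.0
time: 32.87
eef_pos: [0.6024, -0.0447, 0.0772]
tool_rot: [-2.34, -2.096, -0.0]
contact_force: [-8.4, 0.1, 19.4]
opening: 0.0195
finger_force: 20.0
```

```bash
python3 -m crank '[0.5,0,0,0,0,0,0, 0.5,0,0,0,0,0,0, 0.5,0,0,0,0,0,0, 0.5,0,0,0,0,0,0, 0.5,0,0,-40,0,0,0, 0.5,0,0,-80,0,0,0, 0.5,0,0,-250,0,0,0, 0.5,0,0,-250,0,0,0, 0.5,0,0,-250,0,0,0, 0.5,0,0,-250,0,0,0, 0.5,0,0,-250,0,0,0, 0.5,0,0,-250,0,0,0, 0.5,0,0,-250,0,0,0]'
cat > end.py <<'E'
from h import *
p,d,W=grab("wrist","w11");z=W[...,2];q=p.astype(int)
def rc(m,n):
    P=W[m]
    if m.sum()>20: print(n,m.sum(),[np.round(k,1) for k in cv2.minAreaRect((P[:,:2]*1000).astype(np.float32))],np.median(P,0).round(4))
rc((z>.095)&(z<.112)&(np.hypot(W[...,0]-.597,W[...,1]+.044)<.03)&(q.max(-1)<110),"post")
rc((z>.172)&(z<.205)&(np.hypot(W[...,0]-.478,W[...,1]-.1)<.06)&(q.max(-1)<110),"knob")
m=(z>.150)&(z<.162)&(q.min(-1)>110)&(np.hypot(W[...,0]-.615,W[...,1]-.0835)<.15)
n,L,st,_=cv2.connectedComponentsWithStats(m.astype(np.uint8))
for k in range(1,n):
    if st[k,4]>40: rc(L==k,"sink")
E
python3 end.py
```

```text
time: 33.95
eef_pos: [0.6023, -0.044, 0.3256]
tool_rot: [-2.339, -2.096, -0.0]
contact_force: [0.3, -0.3, -0.8]
opening: 0.0469
finger_force: 0.0
post 156 [array([600.9, -42.5]), array([17.4, 18. ]), np.float64(85.8)] [ 0.6007 -0.0416  0.1057]
knob 638 [array([479. , 100.8]), array([53.2, 14. ]), np.float64(6.1)] [0.4826 0.099  0.1922]
sink 133 [array([580.2,  90.1]), array([69.6,  2.7]), np.float64(83.7)] [0.5805 0.0901 0.1544]
sink 128 [array([584.8,  89.1]), array([68.8,  3.1]), np.float64(83.0)] [0.5854 0.0893 0.1544]
sink 125 [array([590.5,  88.5]), array([69. ,  2.4]), np.float64(83.6)] [0.5903 0.0907 0.1544]
sink 128 [array([595.2,  88. ]), array([69.2,  2.5]), np.float64(83.6)] [0.5943 0.0833 0.1544]
sink 127 [array([599.9,  87.2]), array([68.8,  2.4]), np.float64(84.3)] [0.6001 0.0898 0.1544]
sink 141 [array([671.6,  79.2]), array([69.4,  2.8]), np.float64(83.8)] [0.6715 0.0781 0.1542]
sink 142 [array([676.4,  78.9]), array([69.6,  2.9]), np.float64(83.8)] [0.6764 0.0791 0.1541]
sink 142 [array([681.3,  78.1]), array([68.9,  2.7]), np.float64(83.3)] [0.6813 0.078  0.1542]
sink 277 [array([688.6,  76.5]), array([68.7,  8.4]), np.float64(82.7)] [0.6885 0.0771 0.154 ]
sink 359 [array([753.3,  69.9]), array([35.3, 19.2]), np.float64(84.3)] [0.7522 0.0692 0.1518]
sink 93 [array([476.3,  87.7]), array([17.7, 11.1]), np.float64(2.0)] [0.4782 0.0882 0.1524]
```

```bash
python3 -c "
from cell import r
print(r.job_done())"
```

```text
the job is handed in; nothing more can be done
None
```

I handed the job in at about 34 s, but no verdict was returned. By the last measurements the board is component side up and level at its stop, the knob is tight at about 1.36 rad, both grey heat sinks found on the mat are seated flat in their own clips, the stand is at about 90° in its other detent, and no bystander was touched.

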